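Let hazelnuts out of the tipping pan past a held card

TASK

Take the slate card out of its slanted rack and stand it on the ramp of the brass tipping pan so that it blocks most of the opening and leaves one narrow gap on the side where the white ramekin stands, turned some 20 degrees so that its gap end is nearer the lip and the hazelnuts can run along it. Push the pan down with the card alone and hold it tipped until all four hazelnuts have run out through the gap into the ramekin. Then let the pan swing back level and put the card back home in its rack, leaving the salt cellar and the jigger where they stand.

Things in the scene. Friction and masses are not known exactly. Their poses are not given: they have to be found in the camera images.
- hinge (a point): Midpoint of the tipping pan's hinge axis, 100 mm above the counter. Frame of the fixed stand, never tips: x toward the pan's closed back, -x toward its pouring end (roughly to the robot's left), y along the hinge axis, z up. The stand's two posts (y = 62 to 70 mm either side, up to z = 23 mm) are outside the pan. A tall cabinet closes the counter on the robot's left, from about y = 0.43 m in the room.
- pan_lip (a point): Middle of the brass pan's pouring lip, open across its whole width; its frame tips with the pan. Pan level: 85 mm before the hinge (-x), 24 mm above it. A flat ramp falls from the lip back to the floor: 70 mm back and 34 mm down (26 degrees). Pan 104 mm wide inside (52 either side), walls 3 mm thick, standing 31 mm above the ramp.
- pan_floor (a point): Centre of the pan's flat floor (tips with the pan). Pan level: 10 mm below the hinge axis, 27.5 mm behind it; the floor runs from 15 mm before the hinge (foot of the ramp) to the back wall 70 mm behind it; walls 47 mm high. The pan weighs 0.35 kg.
- pan (a joint): Tip angle of the pan about the hinge: 0 level, growing as the pouring lip goes down, stop at 0.70 rad. A spring brings it back to 0 by itself (torque 0.12 N m at 0 rad, 0.37 N m at 0.70 rad). The ramp is level at 0.45 rad, so nuts run out only beyond that.
- card_center (a point): Centre of the card: a square black slate coaster, 70 x 70 x 8 mm, 60 g, standing on edge in the slanted rack and leaning 35 degrees from vertical with its upper edge toward the robot's left. z: across the 8 mm thickness, up and to the robot's right; x: in the card's plane, straight down the slope; y: level, along the edge. The upper 33 mm of the card stand free on both faces.
- rack_seat (a point): Where the card's centre is when fully home in its fixed dark wood rack, 47 mm above the counter. Level frame: card's top leans to -x, y along its level edge, z up. The rack's slanting floor is 64 mm wide; its rest reaches 36 mm up the slope under the card's lower face; a 4 mm toe stands 20 mm from the rest. The slope leads the card home when let go a few mm off.
- ramekin: Small white round dish, fixed, 80 mm outside diameter, 72 mm inside, 42 mm high; origin at the centre of its underside on the counter. It stands before the pan's pouring lip under one half of it, the nearer to the robot or the farther (its centre about 42 mm to that side and about 103 mm before the hinge). Nuts slip only through gaps over 19 mm; one of about 30 mm lets them run.
- cellar_center (a point): Centre (20 mm up) of the ribbed glass salt cellar, 68 mm diameter, 40 mm high, loose, standing under the other half of the lip. Not to be moved.
- jigger_center (a point): Centre (45 mm up) of a brass double jigger, 44 mm diameter, 90 mm high, loose, standing beyond the rack. Not to be moved.
- nut_0: One of four equal hazelnuts, round, 19 mm diameter, 12 g, lying loose on the pan's floor at the start; origin at its centre.
- nut_1: One of four equal hazelnuts, round, 19 mm diameter, 12 g, lying loose on the pan's floor at the start; origin at its centre.
- nut_2: One of four equal hazelnuts, round, 19 mm diameter, 12 g, lying loose on the pan's floor at the start; origin at its centre.
- nut_3: One of four equal hazelnuts, round, 19 mm diameter, 12 g, lying loose on the pan's floor at the start; origin at its centre.
Mind the look-alikes: they are no part of the job. Of the things that look like the part that bears card_center, the larger one is meant.

How it is judged:
On the way, in this order (a step that is already met when the one before it is completed fails the run):
1. the card is out of its rack (distance between card_center and rack_seat above 0.08 m), for 0.1 s.
2. the pan is being tipped (beyond 0.35 rad) by the card pressing on it, with nothing else of the robot touching the pan (value of joint pan above 0.35 rad and contact force between card and pan above 0.5 N and contact force between each of the fingers, the arm and pan below 0.5 N), for 0.2 s.
3. all four hazelnuts are in the ramekin while the card still presses the tipped pan (horizontal distance between each of nut_0, nut_1, nut_2, nut_3 and ramekin below 0.035 m and height (world z) of each of nut_0, nut_1, nut_2, nut_3 below 0.045 m and value of joint pan above 0.35 rad and contact force between card and pan above 0.3 N), for 0.1 s.
At the end, for the whole second after the job is handed in: All four hazelnuts lie at rest inside the ramekin (centres within 35 mm of its axis and below 45 mm), the pan is level again (under 0.06 rad), the card is home in its rack (centre within 12 mm of the seat), and the salt cellar and the jigger are within 25 mm of where they stood (horizontal distance between each of nut_0, nut_1, nut_2, nut_3 and ramekin below 0.035 m and height (world z) of each of nut_0, nut_1, nut_2, nut_3 below 0.045 m and linear speed of each of nut_0, nut_1, nut_2, nut_3 below 0.05 m/s and value of joint pan below 0.06 rad and distance between card_center and rack_seat below 0.012 m and distance of each of cellar_center, jigger_center from where it was at the start of the episode below 0.025 m); the robot touches nothing.
It fails at once if the salt cellar or the jigger is pushed away or knocked over (distance of any of cellar_center, jigger_center from where it was at the start of the episode above 0.025 m).
It also fails if it takes over 72 s, if anything falls off the work surface, if the arm or the gripper's body presses on something with over 40 N, if the wrist force passes 120 N, or if a joint passes its speed limit or range.

ROBOT

A 6-joint arm with a two-finger parallel gripper is mounted at the origin on a cart in front of the work surface, level with it; the furniture and walls round the work are solid. World frame = base frame: x ahead of the robot, y to its left, z up, the work surface at z = 0. Lengths are in m, angles in rad, forces in N, time in s.
With the tool pointing down it reaches from about 0.375 to 0.975 m from the base axis. Payload 3.8 kg.
Tool frame: the origin (TCP) lies between the finger pads; the fingertips stand 17 mm ahead of it and the grasp point (between the pads) lies 2 mm behind it; z points along the fingers, y is the line along which they close (so a half turn about z gives the same grasp; the last joint's range is limited). The gripper opens to 85 mm and grips with 20 to 120 N. Pads are 22 mm wide; open, the fingers measure 114 mm over their backs; the gripper's body (76 mm by 85 mm) begins 54 mm behind the grasp point. The pads swing forward as they close: fully open they stand 13 mm farther back than shut.
Start: joints at [-1.378, 0.264, 1.604, -0, 1.274, -0.037], TCP at [0.154, -0.657, 0.248] pointing down, gripper open.
Joint ranges: [-2.63, 2.63], [-0.94, 2.18], [0.31, 2.57], [-1.31, 4.45], [0, 2.66], [-2.55, 2.55]. Speed limits (rad/s): [2.57, 2.57, 3.14, 3.14, 3.14, 3.14].

INTERFACE

Orientations are given as a rotation vector (axis times angle).
In Python, from workcell import bot gives the robot as it stands.
- The arm moves only by the tool play_rows, never from a script. Its argument "steps" is one flat list of numbers, 4 for each row, row after row: the shift along the tool's x, y, z in m, then the turn about the tool's z in rad. A call has 1 to 10 rows; each row is the pose to reach, as a shift and turn from the pose commanded when the call began, along the tool's axes at that moment; what a row does not reach only later rows make up. A row lasts 1/8 s, in which the tool goes at most 62.5 mm and 10.7 degrees, less where a joint would pass 70% of its speed; a pose out of reach is approached as far as the arm can. A call with a gripper value outside its range is refused whole. "jaw" is the closure in counts, from 0 (fully open) to 255 (shut), set as the call begins (left out, the last holds). The fingers move at their own pace and stop on an object; "grip_force" is the grip in N (left out, the last holds). Time passes only in rows, so rows that repeat a pose let the fingers close. It gives the time, the measured TCP pose, the force, the opening and the grip force at its end, in the units of the state.
- bot.read_state(): the state, without advancing time (a new reading comes with each control period).
- bot.read_camera(name): name is "scene" or "top" or "wrist"; returns a dict with "pixels" (420x560x3 uint8, blue, green, red), "mtx" (3x3 intrinsics, pixels), "R" (3x3) and "t" (3): a world point X has camera coordinates R X + t. Camera axes: x right, y down, z forward; pixel columns grow to the right and rows downward; lengths in m; the calibration is good to about 2 mm. A picture is of the moment at which its call begins. There is no depth.
- bot.finish_job(): hands the job in; it is judged then, once.
The state is a dict: "time": time; "q": joint angles; "joint_vel": joint speeds; "joint_torque": joint torques, N m; "tool_pos": TCP position; "tcp_rot": TCP orientation; "wrist_force": force on the tool from outside, world axes, zero at the start; "torque": the same for the moment, N m; "width": opening from 0.0 (shut) to 1.0 (fully open); "grip_force": force on a finger pad.
Only numpy, scipy, OpenCV 4.12 (cv2) and the standard library are available. Lean on these libraries where they do the work, as an engineer would, in place of code of your own. Each camera call takes 0.05 s, during which the arm holds its last target. There are 200 camera calls.

## Working session

There is one attempt and no reset: what is moved stays moved. The work goes in short steps, Python scripts to look and compute and a tool call to move; the robot and the scene stay as the last step left them, time stands still between calls to the robot, and variables do not carry over. Pictures are saved under pics/ and viewed, at most 10 in all, crops included, and the job is handed in when it is done.

Besides the shell and the picture viewer there is one more tool, called in YAML: its name, and indented under it one key for each argument. play_rows: Moves the arm, as the interface text tells. Its arguments: {"type":"object","properties":{"steps":{"type":"array"},"jaw":{"type":"number"},"grip_force":{"type":"number"}},"required":["steps"]}

```bash
ls; mkdir -p pics
python3 - <<'E'
from workcell import bot
import cv2,numpy as np
s=bot.read_state();print(s)
for n in("scene","top"):
    c=bot.read_camera(n);cv2.imwrite(f"pics/{n}0.png",c["pixels"])
    print(n,c["mtx"].tolist(),c["R"].round(4).tolist(),c["t"].tolist())
    np.savez(f"{n}.npz",**c)
E
```

```text
pics
{'time': 0.0, 'q': array([-1.37789678e+00,  2.64750632e-01,  1.60536080e+00,  2.06357476e-05,
        1.27370891e+00, -3.69019624e-02]), 'joint_vel': array([-0.00099392,  0.00264423, -0.001253  , -0.00010475, -0.00071594,
        0.00030327]), 'joint_torque': array([ 6.73573504e-04, -5.15110517e+01, -3.67312610e+01, -4.35618367e-04,
        1.30118037e-02,  1.66676838e-06]), 'tool_pos': array([ 0.15362545, -0.65657784,  0.24697081]), 'tcp_rot': array([-3.11867079e+00, -3.59913369e-01,  2.41600395e-04]), 'wrist_force': array([0.76403047, 0.21843085, 0.69184226]), 'torque': array([-0.03019264,  0.0150387 , -0.018167  ]), 'grip_force': 0.0, 'width': 0.9981188640007602}
scene [[410.10170052435507, 0.0, 274.61740212347826], [0.0, 410.10170052435507, 212.00264417295756], [0.0, 0.0, 1.0]] [[0.7798, -0.6259, -0.0162], [-0.3681, -0.4374, -0.8205], [0.5064, 0.6457, -0.5715]] [-0.4976910761457179, 0.2545353603753134, 0.6645055382323072]
top [[492.56547912045653, 0.0, 280.66255051613797], [0.0, 492.56547912045653, 199.54015026832604], [0.0, 0.0, 1.0]] [[-0.0143, -0.9996, -0.0252], [-0.9825, 0.0187, -0.1853], [0.1857, 0.0221, -0.9824]] [-0.07307756086110467, 0.6062766577747292, 0.9367283837894322]
```

View pics/scene0.png

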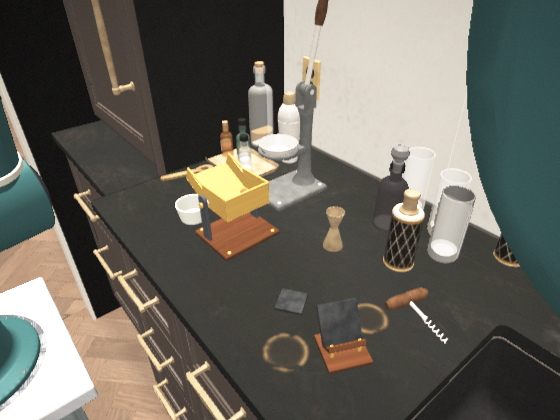

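View pics/top0.png

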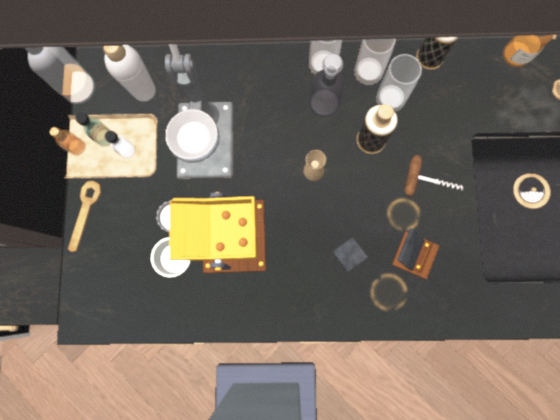

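The top view shows the pan at (212,229) with its lip on the left. The white ramekin is at (171,257), on the side nearer the robot, and the glass cellar is at (167,217). The rack with its slate is at (415,250) and the jigger at (315,165). There are two slate candidates: the flat small one at (350,254) and the one standing in the rack at (415,248). The rack one is larger and fits the description, and I'll confirm it in an enlarged crop.

Run:
```python
import cv2,numpy as np
a=cv2.imread("pics/top0.png")
p=cv2.resize(a[185:285,140:280],None,fx=4,fy=4,interpolation=cv2.INTER_CUBIC)
r=cv2.resize(a[225:285,330:450],None,fx=6,fy=6,interpolation=cv2.INTER_CUBIC)
r=cv2.convertScaleAbs(r,alpha=2.2,beta=10)
cv2.imwrite("pics/p1.png",p);cv2.imwrite("pics/r1.png",r)
b=cv2.imread("pics/scene0.png")
s=cv2.resize(b[280:380,260:400],None,fx=5,fy=5,interpolation=cv2.INTER_CUBIC)
cv2.imwrite("pics/s1.png",cv2.convertScaleAbs(s,alpha=2,beta=10))
```

```text
(no output)
```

View pics/p1.png

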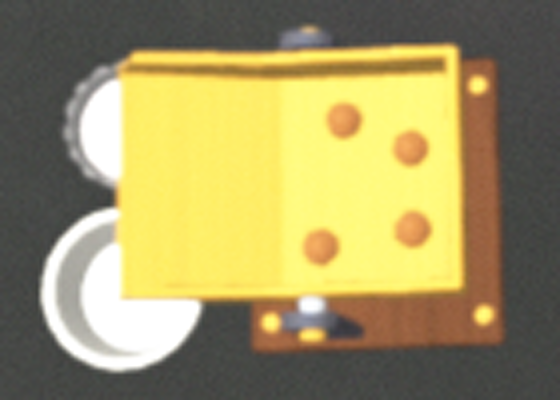

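View pics/r1.png

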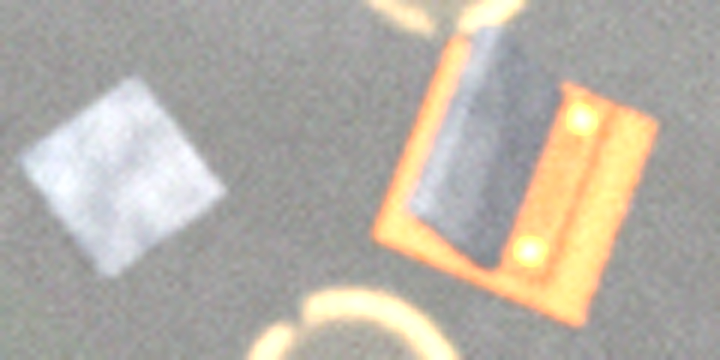

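View pics/s1.png

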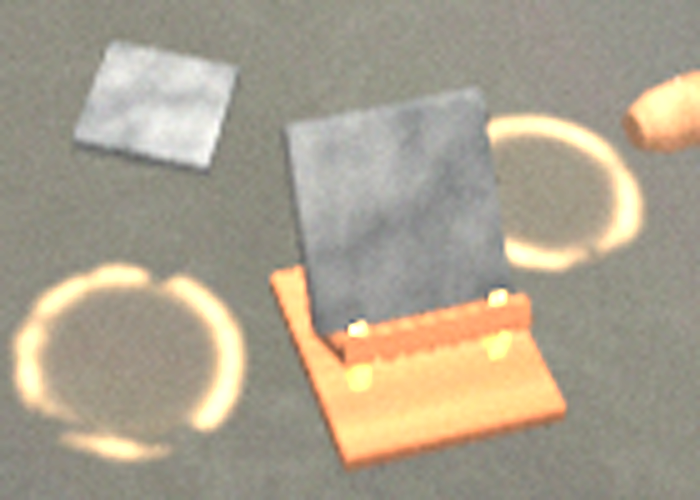

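The crop confirms it. The slate in the rack is larger (about 70 mm) and stands on edge with its upper edges visible; the flat one at (350,254) is a loose, smaller look-alike. Next I'll fit the poses.

```bash
cat > h.py <<'E'
import numpy as np
from scipy.optimize import least_squares
from scipy.spatial.transform import Rotation as Ro
C={n:np.load(n+".npz") for n in("top","scene")}
def proj(n,X):
    c=C[n];p=(c["R"]@np.atleast_2d(X).T).T+c["t"];p=p@c["mtx"].T;return p[:,:2]/p[:,2:]
def ray(n,u,z):
    c=C[n];d=c["R"].T@np.linalg.solve(c["mtx"],[*u,1]);o=-c["R"].T@c["t"];return o+d*(z-o[2])/d[2]
def rz(a):return Ro.from_euler('z',a).as_matrix()
def fit(obs,z,x0):
    # obs: list of (cam, pix, local point)
    def f(p,):
        return np.concatenate([proj(n,rz(p[2])@np.array(l)+[p[0],p[1],z])[0]-u for n,u,l in obs])
    r=least_squares(f,x0);return r.x,r.fun.reshape(-1,2).round(1).tolist()
s,c=np.sin(np.radians(35)),np.cos(np.radians(35))
RC=np.array([[s,0,c],[0,1,0],[-c,0,s]])  # card axes in rack frame (columns)
E
python3 - <<'E'
from h import *
for n in C: print(n,"cam",(-C[n]["R"].T@C[n]["t"]).round(3))
T=lambda x,y:(140+x/4,185+y/4)
Rk=lambda x,y:(330+x/6,225+y/6)
S=lambda x,y:(260+x/5,280+y/5)
k=lambda x,y,z:RC@np.array([x,y,z])/1000
# rack local: x away from lean = robot's right(-y world) ; y local then = +x world (yaw~-90)
o=[("top",Rk(487,28),k(-35,35,-4)),("top",Rk(412,212),k(-35,-35,-4))]
print("top",fit(o,.047,[.4,-.3,-1.57]))
o2=o+[("scene",S(287,127),k(-35,-35,4)),("scene",S(482,90),k(-35,35,4))]
print("both",fit(o2,.047,[.4,-.3,-1.57]))
m=lambda *a:np.array(a)/1000
po=[("top",T(118,56),m(-85,55,55)),("top",T(122,297),m(-85,-55,55)),("top",T(460,45),m(73,55,37)),("top",T(463,291),m(73,-55,37))]
print("pan",fit(po,.1,[.4,.2,-1.57]))
print("ramekin",ray("top",T(122,289),.042))
print("cellar",ray("top",T(118,125),.040))
print("jigger top",ray("top",(316,160),.09))
for p in((343,120),(410,148),(412,229),(320,247)):print("nut",ray("top",T(*p),.0995).round(3))
E
```

```text
top cam [ 0.421 -0.105  1.031]
scene cam [ 0.145 -0.629  0.581]
top (array([ 0.49794946, -0.34361054, -2.01149247]), [[0.5, -1.2], [-0.5, 1.2]])
both (array([ 0.49961885, -0.34254617, -2.0066444 ]), [[-0.2, -2.0], [-1.1, 0.4], [-1.0, 1.5], [0.6, 0.7]])
pan (array([ 0.5383952 ,  0.03229827, -1.54769951]), [[-0.8, -0.2], [-2.1, 0.3], [1.0, 0.9], [2.0, -1.0]])
ramekin [0.49373445 0.14035402 0.042     ]
cellar [0.57748894 0.14519998 0.04      ]
jigger top [ 0.67645093 -0.15467855  0.09      ]
nut [0.569 0.022 0.1  ]
nut [ 0.554 -0.011  0.1  ]
nut [ 0.516 -0.011  0.1  ]
nut [0.508 0.032 0.1  ]
```

```bash
cat >> h.py <<'E'
HX=np.array([.5384,.0323,.1]);HY=-1.5477
def hinge(p):return HX+rz(HY)@(np.array(p)/1000)
RS=np.array([.499,-.343,.047]);RY=-2.0
def go(s,tgt,yawc):
    """shift+turn in tool axes to bring TCP to tgt with tool y along card y (card frame yaw yawc)"""
    R=Ro.from_rotvec(s["tcp_rot"]).as_matrix()
    d=R.T@(np.array(tgt)-s["tool_pos"])
    y=R.T@rz(yawc)[:,1]; a=np.arctan2(-y[0],y[1]) # tool y -> y dir
    a=(a+np.pi/2)%np.pi-np.pi/2
    return d.round(4),round(float(a),4),round(float(s["q"][5]),3)
E
python3 - <<'E'
from h import *
from workcell import bot
s=bot.read_state();print(Ro.from_rotvec(s["tcp_rot"]).as_matrix().round(3))
t=RS+rz(RY)@[-.013,0,.09]
print(t,go(s,t,RY))
E
```

```text
[[ 0.974  0.228 -0.   ]
 [ 0.228 -0.974  0.002]
 [ 0.    -0.002 -1.   ]]
[ 0.50440991 -0.33117913  0.137     ] (array([ 0.4157, -0.2368,  0.1106]), -0.9118, -0.037)
```

play_rows:
  steps: [0.05,-0.03,0,-0.1,0.1,-0.06,0,-0.25,0.15,-0.09,0,-0.4,0.2,-0.12,0,-0.55,0.26,-0.15,0.02,-0.7,0.31,-0.18,0.05,-0.85,0.36,-0.205,0.07,-0.912,0.4157,-0.2368,0.09,-0.912,0.4157,-0.2368,0.11,-0.912,0.4157,-0.2368,0.11,-0.912]
  jaw: 0
  grip_force: 100

```text
time: 1.35
tool_pos: [0.5035, -0.3296, 0.1354]
tcp_rot: [-2.637, -1.698, 0.004]
wrist_force: [0.5, 0.7, -0.4]
width: 1.002
grip_force: 0.0
```

Run:
```python
from h import *
from workcell import bot
import cv2
s=bot.read_state()
for h in(.09,.03):
    t=RS+rz(RY)@[-.013,0,h];print(s["time"],s["tool_pos"],go(s,t,RY))
w=bot.read_camera("wrist");np.savez("w.npz",**w);cv2.imwrite("pics/w2.png",cv2.convertScaleAbs(w["pixels"],alpha=1.5,beta=10))
C["w"]=w
for a in[(-35,35,-4),(-35,-35,-4),(-35,35,4),(-35,-35,4)]:
    print(a,proj("w",RS+rz(RY)@RC@(np.array(a)/1000)).round(0))
```

```text
1.35 [ 0.50347409 -0.32961385  0.13537943] (array([-0.001 ,  0.0015, -0.0016]), 0.0027, -0.194)
1.35 [ 0.50347409 -0.32961385  0.13537943] (array([-0.0011,  0.0018,  0.0584]), 0.0027, -0.194)
(-35, 35, -4) [[346. 223.]]
(-35, -35, -4) [[224. 223.]]
(-35, 35, 4) [[347. 237.]]
(-35, -35, 4) [[223. 236.]]
```

View pics/w2.png

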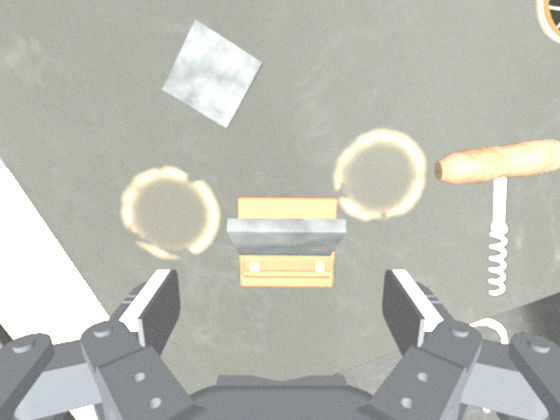

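The wrist view shows the card's top edge from (228,220) to (346,221), predicted at (224,223) to (346,223). So the lateral error is about 1 mm and the yaw is right. I'll correct this and descend.

Run:
```python
from h import *
from workcell import bot
RS+=rz(RY)@[-.0012,.0012,0];print(RS)
open("h.py","a").write(f"\nRS=np.array({RS.tolist()})\n")
s=bot.read_state()
t=RS+rz(RY)@[-.014,0,.022];print(go(s,t,RY))
```

```text
[ 0.50059053 -0.34240822  0.047     ]
(array([0.0024, 0.0021, 0.068 ]), 0.0014, -0.195)
```

play_rows:
  steps: [0.002,0.002,0.015,0,0.002,0.002,0.03,0,0.002,0.002,0.045,0,0.002,0.002,0.058,0,0.002,0.002,0.066,0,0.002,0.002,0.066,0]

```text
time: 2.15
tool_pos: [0.5067, -0.3307, 0.0713]
tcp_rot: [-2.642, -1.697, 0.001]
wrist_force: [-0.1, 0.4, -0.0]
width: 0.998
grip_force: 0.0
```

Run:
```python
from h import *
from workcell import bot
import cv2
s=bot.read_state();print(s["tool_pos"],s["wrist_force"])
t=RS+rz(RY)@[-.014,0,.022];print(go(s,t,RY))
a=bot.read_camera("scene")["pixels"][270:380,260:420]
w=bot.read_camera("wrist")["pixels"][180:420,60:500]
a=cv2.resize(a,(560,385),interpolation=cv2.INTER_CUBIC);w=cv2.resize(w,(385*440//240//3,128))
cv2.imwrite("pics/s3.png",cv2.convertScaleAbs(np.hstack([a,np.vstack([w,np.zeros((257,w.shape[1],3),np.uint8)])]),alpha=1.8,beta=10))
```

```text
[ 0.50669577 -0.33067493  0.07128991] [-0.06066474  0.42394159 -0.00672542]
(array([ 0.0008, -0.0007,  0.0023]), 0.0001, -0.19)
```

View pics/s3.png

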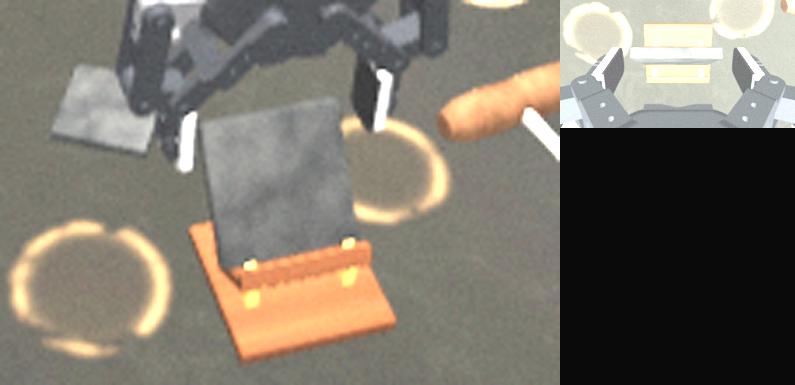

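The scene crop shows the open fingertips on either side of the card, at (185,170) and (380,128) in the crop. I'll check the tip height.

Run:
```python
from h import *
t=np.array([.5067,-.3307,0])
for b in(-.045,.045):
  for z in(.055,.065,.075):
    print(b,z,proj("scene",t+rz(RY)@[0.008,b,0]+[0,0,z]).round(1)[0])
```

```text
-0.045 0.055 [313.  322.9]
-0.045 0.065 [313.2 318.8]
-0.045 0.075 [313.4 314.5]
0.045 0.055 [364.7 311.8]
0.045 0.065 [365.4 307.6]
0.045 0.075 [366.1 303.4]
```

play_rows:
  steps: [0.001,-0.001,0.0025,0,0.001,-0.001,0.005,0]

```text
time: 2.5
tool_pos: [0.507, -0.3298, 0.0677]
tcp_rot: [2.643, 1.697, 0.001]
wrist_force: [0.5, 0.9, 0.1]
width: 1.0
grip_force: 0.0
```

play_rows:
  steps: [0,0,0,0,0,0,0,0,0,0,0,0,0,0,0,0,0,0,0,0,0,0,0,0]
  jaw: 255
  grip_force: 100

```text
time: 3.25
tool_pos: [0.5075, -0.3299, 0.0682]
tcp_rot: [2.642, 1.697, 0.001]
wrist_force: [0.1, 0.8, 5.9]
width: 0.766
grip_force: 110.7
```

play_rows:
  steps: [0,0,-0.01,0,0,0,-0.03,0,0,0,-0.06,0,0,0,-0.1,0,0,0,-0.14,0,0,0,-0.17,0,0,0,-0.18,0,0,0,-0.18,0]

```text
time: 4.25
tool_pos: [0.5069, -0.3298, 0.2481]
tcp_rot: [2.642, 1.697, 0.001]
wrist_force: [-0.3, -0.1, -0.8]
width: 0.765
grip_force: 110.4
```

```bash
cat >> h.py <<'E'
HOME=np.array([.5075,-.3299,.0682])
OFF=rz(RY).T@(HOME-RS)   # TCP from card centre, card yaw frame
YC=HY-np.radians(20)
def tcp_for(x,y,z,yaw=YC):return hinge([x,y,z])+rz(yaw)@OFF
E
python3 - <<'E'
from h import *
from workcell import bot
s=bot.read_state();print(OFF,s["tool_pos"],s["wrist_force"],s["width"])
for z in(137,85,46,5):
    t=tcp_for(-69,15,z);print(z,t.round(4),go(s,t,YC))
E
```

```text
[-0.01424904  0.0010775   0.0212    ] [ 0.50686066 -0.32982241  0.24805548] [-0.3221085  -0.07279112 -0.83432931] 0.7653419839563488
137 [0.5574 0.1148 0.2582] (array([ 0.4253, -0.139 , -0.0105]), -0.1031, -0.189)
85 [0.5574 0.1148 0.2062] (array([ 0.4253, -0.1391,  0.0415]), -0.1031, -0.189)
46 [0.5574 0.1148 0.1672] (array([ 0.4254, -0.1391,  0.0805]), -0.1031, -0.189)
5 [0.5574 0.1148 0.1262] (array([ 0.4254, -0.1392,  0.1215]), -0.1031, -0.189)
```

play_rows:
  steps: [0.03,-0.01,-0.01,0,0.08,-0.025,-0.01,-0.02,0.13,-0.04,-0.01,-0.04,0.18,-0.06,-0.01,-0.06,0.23,-0.075,-0.01,-0.08,0.28,-0.09,-0.01,-0.1,0.33,-0.108,-0.01,-0.103,0.38,-0.125,-0.01,-0.103,0.415,-0.136,-0.01,-0.103,0.425,-0.139,-0.01,-0.103]

```text
time: 5.5
tool_pos: [0.5559, 0.1165, 0.2549]
tcp_rot: [-2.548, -1.834, 0.005]
wrist_force: [0.9, -0.7, 0.1]
width: 0.763
grip_force: 110.4
```

play_rows:
  steps: [0,0,0.025,0,0,0,0.04,0,0,0,0.05,0,0,0,0.05,0]

```text
time: 6.0
tool_pos: [0.5564, 0.1139, 0.206]
tcp_rot: [-2.552, -1.83, 0.004]
wrist_force: [0.7, 0.4, -0.1]
width: 0.768
grip_force: 110.4
```

Run:
```python
from h import *
from workcell import bot
import cv2
s=bot.read_state();print(s["tool_pos"],s["wrist_force"],s["width"])
print(go(s,tcp_for(-69,15,46),YC))
a=bot.read_camera("scene")["pixels"][140:250,170:290]
w=bot.read_camera("wrist")["pixels"]
cv2.imwrite("pics/s4.png",np.hstack([cv2.resize(a,(458,420),interpolation=cv2.INTER_CUBIC),w[:,:][:,100:440]]))
```

```text
[0.55637477 0.11389719 0.20598195] [ 0.74415904  0.43392215 -0.13226999] 0.767542232999676
(array([0.0012, 0.0008, 0.0388]), -0.0009, 0.485)
```

View pics/s4.png

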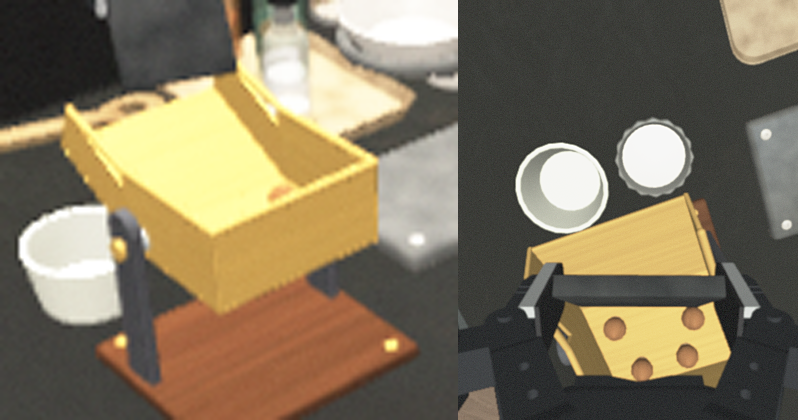

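The card is held level over the ramp. Its left (near) end is closer to the lip, and the ramekin shows at the left at (562,187). Now I'll press down.

play_rows:
  steps: [0.001,0.001,0.015,0,0.001,0.001,0.03,0,0.001,0.001,0.036,0,0.001,0.001,0.042,0,0.001,0.001,0.048,0,0.001,0.001,0.053,0,0.001,0.001,0.058,0,0.001,0.001,0.062,0,0.001,0.001,0.062,0]

```text
time: 7.22
tool_pos: [0.5587, 0.1153, 0.1453]
tcp_rot: [2.552, 1.831, 0.001]
wrist_force: [-0.9, 0.5, 3.2]
width: 0.764
grip_force: 110.8
```

Run:
```python
from h import *
from workcell import bot
import cv2
s=bot.read_state();print(s["tool_pos"],s["wrist_force"],s["torque"],s["width"])
print(go(s,tcp_for(-69,15,4.6),YC))
a=bot.read_camera("scene")["pixels"][140:250,170:290]
w=bot.read_camera("wrist")["pixels"]
cv2.imwrite("pics/s5.png",np.hstack([cv2.resize(a,(458,420),interpolation=cv2.INTER_CUBIC),w[:,:][:,100:440]]))
```

```text
[0.55868537 0.11531557 0.14528162] [-0.86665902  0.46264256  3.16576888] [ 0.13134587  0.05087732 -0.03649426] 0.7636075687253386
(array([-0.0009, -0.0011,  0.0195]), -0.0, 0.486)
```

View pics/s5.png

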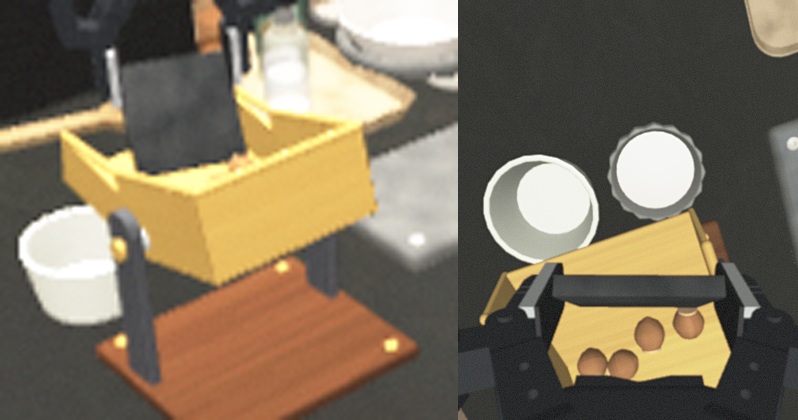

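The scene crop shows the card on the ramp with the pan tipped by the card alone, the fingers clear and the nuts still on the floor. I'll continue down.

play_rows:
  steps: [0,0,0.002,0,0,0,0.004,0,0,0,0.006,0,0,0,0.008,0,0,0,0.01,0,0,0,0.012,0,0,0,0.014,0,0,0,0.016,0,0,0,0.016,0,0,0,0.016,0]

```text
time: 8.57
tool_pos: [0.5589, 0.1144, 0.1302]
tcp_rot: [2.551, 1.831, 0.0]
wrist_force: [-0.5, -3.1, 8.3]
width: 0.765
grip_force: 111.4
```

```bash
cat > nuts.py <<'E'
from h import *
from workcell import bot
import cv2,sys
s=bot.read_state();print(s["time"],s["tool_pos"],s["wrist_force"],s["torque"])
for n in("top","wrist"):
    c=bot.read_camera(n);cv2.imwrite(f"pics/{n}_n{sys.argv[1]}.png",c["pixels"])
    h=cv2.cvtColor(c["pixels"],cv2.COLOR_BGR2HSV)
    m=cv2.inRange(h,(5,90,60),(14,220,215))
    k,_,st,ce=cv2.connectedComponentsWithStats(m)
    sel=[(ce[i].round(0).tolist(),int(st[i][4])) for i in range(1,k) if st[i][4]>(15 if n=="top" else 60)]
    print(n,[e for e in sel if (n!="top" or (150<e[0][0]<270 and 195<e[0][1]<290))])
np.savez("w.npz",**c);C["w"]=c
print("ramekin px top",proj("top",[.4937,.1404,.03])[0],"wrist",proj("w",[.4937,.1404,.03])[0],"lip corners wrist",proj("w",[hinge([-80.5,-52,-36]),hinge([-80.5,52,-36])]).round(0).tolist())
E
python3 nuts.py 1
```

```text
8.575 [0.55893394 0.11441996 0.13017959] [-0.49300977 -3.14346163  8.2608978 ] [-1.05495202 -0.00695095 -0.03075865]
top [([249.0, 247.0], 1273)]
wrist [([361.0, 244.0], 528), ([337.0, 338.0], 603), ([299.0, 347.0], 762), ([262.0, 360.0], 694), ([228.0, 364.0], 342)]
ramekin px top [171.92156747 257.68144805] wrist [178.47737488 212.50196182] lip corners wrist [[168.0, 276.0], [330.0, 221.0]]
```

play_rows:
  steps: [0,0,0.001,0,0,0,0.002,0,0,0,0.003,0,0,0,0.003,0,0,0,0.003,0,0,0,0.003,0,0,0,0.003,0,0,0,0.003,0]

```text
time: 9.68
tool_pos: [0.5591, 0.1141, 0.1276]
tcp_rot: [2.55, 1.83, 0.0]
wrist_force: [-1.0, -4.6, 9.9]
width: 0.765
grip_force: 111.5
```

```bash
python3 nuts.py 2
```

```text
9.675 [0.55913819 0.11411758 0.1275586 ] [-0.97065746 -4.64661954  9.91218448] [-1.28516854  0.03789133 -0.12527616]
top [([249.0, 246.0], 1337)]
wrist [([177.0, 176.0], 310), ([360.0, 244.0], 536), ([241.0, 329.0], 727), ([331.0, 329.0], 775), ([287.0, 329.0], 725)]
ramekin px top [171.92156747 257.68144805] wrist [176.80511728 213.32530416] lip corners wrist [[166.0, 278.0], [330.0, 222.0]]
```

play_rows:
  steps: [0,0,0.001,0,0,0,0.001,0,0,0,0.001,0,0,0,0.001,0,0,0,0.001,0,0,0,0.001,0,0,0,0.001,0,0,0,0.001,0]

```text
time: 10.78
tool_pos: [0.5592, 0.1141, 0.1267]
tcp_rot: [2.55, 1.83, 0.0]
wrist_force: [-0.9, -4.0, 10.0]
width: 0.762
grip_force: 111.5
```

```bash
python3 nuts.py 3
```

```text
10.775 [0.55923483 0.11410515 0.12667784] [-0.87171241 -3.97981947  9.97060421] [-1.39795933 -0.03476126 -0.13203586]
top [([249.0, 246.0], 1354)]
wrist [([176.0, 176.0], 319), ([360.0, 244.0], 537), ([241.0, 329.0], 723), ([331.0, 329.0], 772), ([287.0, 329.0], 718)]
ramekin px top [171.92156747 257.68144805] wrist [176.25428059 213.75926682] lip corners wrist [[165.0, 278.0], [330.0, 222.0]]
```

Run:
```python
import cv2,numpy as np
from workcell import bot
w=cv2.imread("pics/wrist_n3.png")[150:420,130:400]
a=bot.read_camera("scene")["pixels"][150:240,165:285]
t=cv2.imread("pics/top_n3.png")[190:290,150:270]
r=np.vstack([cv2.resize(a,(330,248),interpolation=3),cv2.resize(t,(330,275),interpolation=3)])
l=cv2.resize(w,(465,465),interpolation=3);l=np.vstack([l,np.zeros((58,465,3),np.uint8)])
cv2.imwrite("pics/c6.png",cv2.convertScaleAbs(np.hstack([l,r]),alpha=1.3,beta=8))
```

```text
(no output)
```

View pics/c6.png

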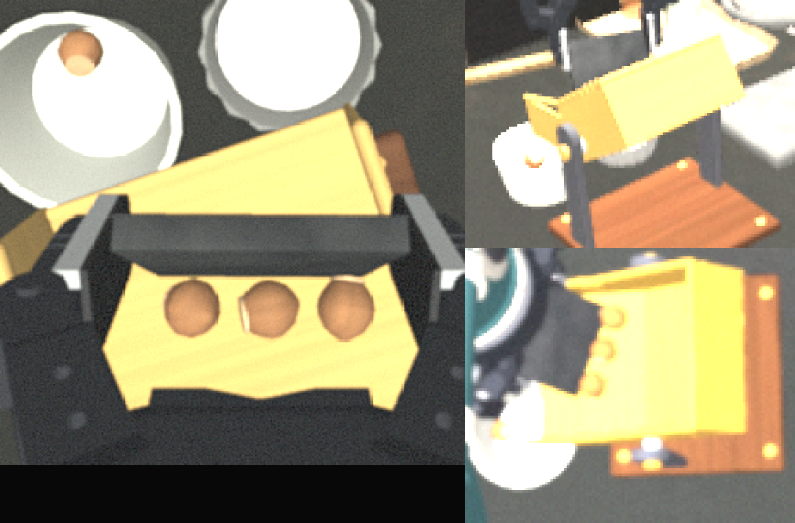

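One nut, at (80,52) in the crop, is already in the ramekin. The other three rest apart along the card at (192,307), (270,309) and (346,307). Nothing blocks them, so the slope along the card is just too small. I'll skew the card further while still pressing.

play_rows:
  steps: [0.0005,0.001,0,0.04,0.001,0.002,0,0.08,0.001,0.003,0,0.12,0.0015,0.004,0,0.16,0.0015,0.005,0,0.2,0.0015,0.005,0.0005,0.2,0.0015,0.005,0.001,0.2,0.0015,0.005,0.001,0.2,0.0015,0.005,0.001,0.2]

```text
time: 12.05
tool_pos: [0.5655, 0.116, 0.1259]
tcp_rot: [2.722, 1.567, 0.007]
wrist_force: [0.8, 1.1, 8.2]
width: 0.762
grip_force: 111.3
```

```bash
python3 nuts.py 4
```

```text
12.05 [0.56552061 0.11597155 0.12593003] [0.82473299 1.06985036 8.22055865] [-0.00442914 -0.47552468  0.07718047]
top [([249.0, 245.0], 1399)]
wrist [([166.0, 205.0], 314), ([358.0, 244.0], 1357), ([199.0, 230.0], 409), ([241.0, 325.0], 733), ([305.0, 326.0], 638)]
ramekin px top [171.92156747 257.68144805] wrist [172.48480636 240.97364026] lip corners wrist [[171.0, 306.0], [318.0, 222.0]]
```

play_rows:
  steps: [0,0.0005,0.0005,0.03,0,0.001,0.001,0.06,0.0005,0.0015,0.0015,0.09,0.0005,0.002,0.002,0.12,0.0005,0.002,0.002,0.12,0.0005,0.002,0.002,0.12,0.0005,0.002,0.002,0.12]

```text
time: 13.02
tool_pos: [0.5685, 0.1157, 0.1245]
tcp_rot: [2.81, 1.401, 0.011]
wrist_force: [3.1, 2.8, 7.8]
width: 0.765
grip_force: 111.3
```

```bash
python3 nuts.py 5
```

```text
13.025 [0.56854717 0.11573205 0.12450834] [3.11470119 2.7637393  7.80659138] [ 0.13033454 -0.81516077  0.19800016]
top [([249.0, 245.0], 1460)]
wrist [([163.0, 221.0], 256), ([369.0, 251.0], 2071), ([188.0, 236.0], 369), ([158.0, 252.0], 421), ([208.0, 253.0], 362)]
ramekin px top [171.92156747 257.68144805] wrist [172.57907564 256.14021612] lip corners wrist [[177.0, 321.0], [311.0, 222.0]]
```

All four nuts are in the ramekin. I'll hold a little longer, then lift.

play_rows:
  steps: [0,0,0,0,0,0,0,0,0,0,0,0,0,0,0,0,0,0,0,0,0,0,0,0]

```text
time: 13.88
tool_pos: [0.5685, 0.1157, 0.1245]
tcp_rot: [2.81, 1.401, 0.011]
wrist_force: [3.0, 2.6, 7.9]
width: 0.77
grip_force: 111.3
```

```bash
python3 nuts.py 6
python3 - <<'E'
from h import *
C["w"]=np.load("w.npz")
for u in((163,221),(188,236),(158,252),(208,253)):
    p=ray("w",u,.014);print(p.round(3),np.hypot(*(p-[.4937,.1404,0])[:2]).round(4))
E
```

```text
13.875 [0.56854288 0.11572788 0.12450387] [2.9895414  2.60984554 7.92205922] [ 0.12039726 -0.75842284  0.16459266]
top [([249.0, 245.0], 1461)]
wrist [([369.0, 251.0], 2074), ([163.0, 221.0], 256), ([188.0, 236.0], 377), ([208.0, 253.0], 358), ([158.0, 261.0], 352)]
ramekin px top [171.92156747 257.68144805] wrist [172.58220499 256.13907728] lip corners wrist [[177.0, 321.0], [311.0, 222.0]]
[0.498 0.163 0.014] 0.0225
[0.505 0.143 0.014] 0.0114
[0.479 0.147 0.014] 0.0162
[0.508 0.124 0.014] 0.0215
```

play_rows:
  steps: [0,0,-0.004,0,0,0,-0.009,0,0,0,-0.014,0,0,0,-0.02,0,0,0,-0.026,0,0,0,-0.032,0,0,0,-0.038,0,0,0,-0.045,0,0,0,-0.055,0,0,0,-0.07,0]

```text
time: 15.22
tool_pos: [0.5651, 0.1146, 0.1924]
tcp_rot: [-2.811, -1.401, 0.002]
wrist_force: [0.0, -0.4, -0.6]
width: 0.765
grip_force: 110.4
```

play_rows:
  steps: [0,0,-0.03,0,0,0,-0.055,0,0,0,-0.06,0,0,0,-0.06,0]

```text
time: 15.72
tool_pos: [0.5656, 0.1146, 0.2525]
tcp_rot: [2.812, 1.401, 0.001]
wrist_force: [-0.7, 0.8, -0.7]
width: 0.765
grip_force: 110.4
```

Run:
```python
from h import *
from workcell import bot
s=bot.read_state();print(s["tool_pos"],s["wrist_force"],s["width"],np.array(s["torque"]).round(3))
print(go(s,HOME+[0,0,.18],RY))
```

```text
[0.56559759 0.11457954 0.25246575] [-0.72288619  0.84615151 -0.71875473] 0.7651193198504964 [ 0.061  0.005 -0.004]
(array([-0.3899,  0.2212,  0.0042]), -0.2167, 0.803)
```

play_rows:
  steps: [-0.03,0.015,0,-0.02,-0.08,0.045,0,-0.05,-0.13,0.074,0,-0.08,-0.18,0.102,0,-0.11,-0.23,0.13,0,-0.14,-0.28,0.159,0,-0.17,-0.33,0.187,0,-0.2,-0.37,0.21,0,-0.217,-0.39,0.221,0,-0.217,-0.39,0.221,0.004,-0.217]

```text
time: 16.98
tool_pos: [0.5067, -0.3307, 0.2472]
tcp_rot: [-2.644, -1.694, 0.0]
wrist_force: [0.5, 0.4, -0.9]
width: 0.762
grip_force: 110.4
```

play_rows:
  steps: [0,0,0.03,0,0,0,0.07,0,0,0,0.1,0,0,0,0.12,0,0,0,0.12,0,0,0,0.12,0]

```text
time: 17.73
tool_pos: [0.5083, -0.33, 0.1295]
tcp_rot: [2.642, 1.697, 0.001]
wrist_force: [-0.9, -0.1, -0.0]
width: 0.76
grip_force: 110.5
```

Run:
```python
from h import *
from workcell import bot
import cv2
s=bot.read_state();print(s["tool_pos"],s["wrist_force"])
print(go(s,HOME+[0,0,.004],RY))
# lean check of the held card: scene view vs predicted corners
c=bot.read_camera("scene")["pixels"];cv2.imwrite("pics/s7.png",c)
ctr=s["tool_pos"]-rz(RY)@OFF
for a in[(-35,-35,4),(-35,35,4),(35,-35,-4),(35,35,-4)]:print(a,proj("scene",ctr+rz(RY)@RC@(np.array(a)/1000)).round(1)[0])
w=bot.read_camera("wrist")["pixels"];cv2.imwrite("pics/w7.png",w)
```

```text
[ 0.50825194 -0.32999689  0.12950793] [-0.91111123 -0.09567796 -0.02287967]
(array([-0.0002, -0.0008,  0.0573]), 0.0007, -0.189)
(-35, -35, 4) [318.8 278.8]
(-35, 35, 4) [361.5 270.5]
(35, -35, -4) [324.2 322.8]
(35, 35, -4) [366.2 313.7]
```

play_rows:
  steps: [0,-0.001,0.012,0,0,-0.001,0.025,0,0,-0.001,0.035,0,0,-0.001,0.042,0,0,-0.001,0.048,0,0,-0.001,0.052,0,0,-0.001,0.056,0,0,-0.001,0.058,0,0,-0.001,0.058,0]

```text
time: 18.95
tool_pos: [0.5063, -0.3295, 0.0702]
tcp_rot: [-2.643, -1.698, 0.0]
wrist_force: [0.7, 0.3, -1.3]
width: 0.763
grip_force: 110.5
```

play_rows:
  steps: [0,0,0.0015,0,0,0,0.0015,0]

```text
time: 19.2
tool_pos: [0.5064, -0.3295, 0.0688]
tcp_rot: [2.643, 1.698, 0.0]
wrist_force: [-0.3, -0.5, -0.7]
width: 0.767
grip_force: 110.5
```

play_rows:
  steps: [0,0,0,0,0,0,0,0,0,0,0,0,0,0,0,0,0,0,0,0,0,0,0,0]
  jaw: 0

```text
time: 19.95
tool_pos: [0.5064, -0.3295, 0.0688]
tcp_rot: [-2.643, -1.698, 0.0]
wrist_force: [-0.2, 0.6, -0.5]
width: 1.003
grip_force: 0.0
```

play_rows:
  steps: [0,0,-0.01,0,0,0,-0.03,0,0,0,-0.06,0,0,0,-0.067,0,0,0,-0.067,0,0,0,-0.067,0]

```text
time: 20.7
tool_pos: [0.5057, -0.3291, 0.1348]
tcp_rot: [-2.642, -1.697, 0.001]
wrist_force: [-0.2, -0.7, 0.2]
width: 1.002
grip_force: 0.0
```

Run:
```python
from h import *
from workcell import bot
import cv2
s=bot.read_state();print(s["time"],s["tool_pos"],s["wrist_force"],s["width"])
c=bot.read_camera("top")["pixels"];b=bot.read_camera("scene")["pixels"];w=bot.read_camera("wrist")
cv2.imwrite("pics/w8.png",w["pixels"])
a0=cv2.imread("pics/top0.png");b0=cv2.imread("pics/scene0.png");w0=cv2.imread("pics/w2.png")
d=lambda p,q,r:round(float(np.abs(p[r].astype(float)-q[r]).mean()),2)
R=np.s_
print("noise ref",d(c,a0,R[160:300,480:550]))
for n,r in dict(pan=R[190:270,190:270],cellar=R[200:232,150:172],jig=R[145:185,300:330],ram=R[232:285,145:172]).items():print("top",n,d(c,a0,r))
print("scene card",d(b,b0,R[295:370,310:375]),"pan",d(b,b0,R[150:260,180:285]))
# register wrist card patch against the earlier wrist view (offset from TCP difference)
cur=cv2.cvtColor(cv2.convertScaleAbs(w["pixels"],alpha=1.5,beta=10),6);old=cv2.cvtColor(w0,6)
for nm,(y0,y1,x0,x1) in dict(card=(215,255,222,352),base=(256,290,235,340)).items():
    m=cv2.matchTemplate(cur,old[y0:y1,x0:x1],cv2.TM_CCOEFF_NORMED);_,v,_,l=cv2.minMaxLoc(m);print(nm,v,l[0]-x0,l[1]-y0)
m=cv2.matchTemplate(cv2.cvtColor(b,6),cv2.cvtColor(b0,6)[295:345,312:365],cv2.TM_CCOEFF_NORMED);_,v,_,l=cv2.minMaxLoc(m);print("scene card",v,l[0]-312,l[1]-295)
```

```text
20.7 [ 0.50568035 -0.32905112  0.13479377] [-0.22177079 -0.717529    0.22698386] 1.0016718945904821
noise ref 40.3
top pan 4.68
top cellar 2.5
top jig 3.42
top ram 6.41
scene card 3.92 pan 4.82
card 0.9769477844238281 -3 3
base 0.9761925935745239 -3 2
scene card 0.9905049204826355 0 0
```

The card is home with zero offset in the scene match. The pan, cellar and jigger regions look unchanged from the start, so I'll hand it in.

```bash
python3 -c "
from workcell import bot
print(bot.finish_job())"
```

```text
the job is handed in; nothing more can be done
None
```

I handed the job in without getting a verdict back: by my last camera checks all four hazelnuts are in the ramekin, the pan is level, the card is home in its rack, and the salt cellar and jigger haven't moved, though I had to skew the card to about 38 degrees (not 20) because three nuts stalled.

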